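# Hang the clip-on kitchen timer on the utensil stand

### The arm

A 6-joint arm with a two-finger parallel gripper is mounted at the origin on a cart in front of the work surface, level with it; the furniture and walls round the work are solid. World frame = base frame: x ahead of the robot, y to its left, z up, the work surface at z = 0. Lengths are in m, angles in rad, forces in N, time in s.
With the tool pointing down it reaches from about 0.225 to 0.875 m from the base axis. Payload 3.4 kg.
Tool frame: the origin (TCP) lies between the finger pads; the fingertips stand 22 mm ahead of it and the grasp point (between the pads) lies 3 mm ahead of it (manip.finger_overhang is the distance from the TCP to the fingertips, in m); z points along the fingers, y is the line along which they close (so a half turn about z gives the same grasp; the last joint's range is limited). The gripper opens to 85 mm and grips with 20 to 120 N. Pads are 22 mm wide; open, the fingers measure 114 mm over their backs; the gripper's body (76 mm by 85 mm) begins 54 mm behind the grasp point. The pads swing forward as they close: fully open they stand 13 mm farther back than shut.
Start: joints at [-1.316, 0.276, 1.505, -0, 1.361, -0.121], TCP at [0.211, -0.535, 0.253] pointing down, gripper open.
Joint ranges: [-2.89, 2.89], [-0.75, 2.08], [0.22, 2.7], [-1.18, 4.32], [0.11, 2.71], [-2.7, 2.7]. Speed limits (rad/s): [2.57, 2.57, 3.14, 3.14, 3.14, 3.14].

### API

Orientations are given as a unit quaternion [w, x, y, z].
In Python, from rig import get_state, eyes, order, manip gives the robot as it stands.
- The arm moves only by the tool drive_tool, never from a script. Its argument "rows" is a list of rows, each a list of 4 numbers: the shift along the tool's x, y, z in units of 25 mm (1.0 is 25 mm), then the turn about the tool's z in units of 6 degrees (1.0 is 6 degrees). A call has exactly 8 rows; each row is the pose to reach, as a shift and turn from the pose commanded when the call began, along the tool's axes at that moment; what a row does not reach only later rows make up. A row lasts 1/12 s, in which the tool goes at most 41.7 mm and 7.16 degrees, less where a joint would pass 70% of its speed; a pose out of reach is approached as far as the arm can. A call with a gripper value outside its range is refused whole. "grip" is the finger opening in mm, from 0 to 85.4, set as the call begins (left out, the last holds). The fingers move at their own pace and stop on an object; "newtons" is the grip in N (left out, the last holds). Time passes only in rows, so rows that repeat a pose let the fingers close, or fill a call up. It gives the time, the measured TCP pose, the force, the opening and the grip force at its end, in the units of the state.
- get_state(): the state, without advancing time (a new reading comes with each control period).
- eyes.get_image(name): name is "side" or "top" or "wrist"; returns (picture, depth): 400x640x3 uint8, red, green, blue; 400x640 float32, m along the optical axis (not along the pixel's ray), 0 where there is no reading.
- eyes.camera_info(name): a dict with "fx", "fy", "cx", "cy" (pixels), "R" (3x3) and "t" (3): a world point X has camera coordinates R X + t. Camera axes: x right, y down, z forward; pixel columns grow to the right and rows downward; lengths in m; the calibration is good to about 2 mm. A picture is of the moment at which its call begins: read the wrist's pose just before it. camera_info takes no time and is no camera call; for the wrist camera it gives the pose at the moment of the call.
- order.sign_off(): hands the job in; it is judged then, once.
The state is a dict: "clock": time; "qpos": joint angles; "qd": joint speeds; "effort": joint torques, N m; "position": TCP position; "ee_rot": TCP orientation; "contact_force": force on the tool from outside, world axes, zero at the start; "moment": the same for the moment, N m; "width": finger opening in m; "gripper_force": force on a finger pad.
Only numpy, scipy, OpenCV 4.12 (cv2) and the standard library are available. Lean on these libraries where they do the work, as an engineer would, in place of code of your own. Each camera call takes 0.05 s, during which the arm holds its last target. There are 200 camera calls.

### The job

The clip-on timer lies on its back on the worktop. Stand it upright on its base and let go, then take it again another way and press the sprung gate of its snap hook against the end bar of the utensil stand's empty eye until the bar is inside and the gate has snapped shut behind it, and leave the timer hanging there upright and still. Do not push the other things on the worktop out of their places.

Things in the scene. Friction and masses are not known exactly. Their poses are not given: they have to be found in the camera images.
- timer: White timer: body 48 (x) x 30 (y) x 52 (z) mm, steel snap hook fixed rigidly on top, 132 high in all, about 0.15 kg. Origin: centre of the body's underside; z to the hook, y out of the display, x to the gate side. Starts on its back (origin 15 above the worktop): display up, z roughly away from the robot. Let go leaning back under 15 degrees on its base's back edge, it rights itself.
- spine (a point): Middle of the hook's straight, flat-sided spine, at timer (-21, 0, 90), axes as the timer's. The spine is x -26 to -16, z 65 to 111 and 9 thick in y: the place to grip the hook, pads closing along y. The hook lies in the timer's x-z plane, 8 to 9 thick; lying down it is 10 clear of the worktop.
- crown (a point): Underside of the hook's arched crown, at timer (0, 0, 124); a 6 mm bar hangs there with its centre at z 121. The crown's nose comes down on the gate side and ends at timer x 20, z 105. The clear window in the hook is x -16 to 17, z 66 to 124.
- gate (a joint): Hook's sprung gate, a 6 mm bar pivoted at timer x 20, z 69 (axis y). 0: shut, straight up to the nose. Pressed towards the spine it swings in (rad, up to 1.0); 3 N at the tip starts it, 5 N opens it wide; it snaps shut by itself. A bar entering at timer z 93 (100) slips past the gate at about x -10 (-3), or already from x 0 if the timer is then lowered.
- stand: Dark steel utensil stand, fixed. Origin: centre of its base's underside, z up. Base 150 across, post 12 thick, 325 high. A level arm at z 200 runs along -y (roughly to the robot's right) to a closed level eye: a loop of 6 mm rod, 40 wide (x), 56 long (y). Two arms at z 285 on the +y side carry a hanging slice and spoon.
- eye (a point): Middle of the eye's end bar: 6 mm rod along the stand's x, straight for 14 mm either way, 130 from the post, 200 above the worktop; axes as the stand's. The hook goes on along the stand's +y, gate leading (timer x along stand y); behind the bar 50 mm are clear inside the eye.
- mug: Bystander: two-tone stoneware mug, 78x116x101; origin at the centre of its underside. Leave it in its place.
- tin: Bystander: food tin, 75 across, 110 high; origin at the centre of its underside. Leave it in its place.
- carton: Bystander: small card box, 72x135x78; origin at the centre of its underside. Leave it in its place.
- jar: Bystander: spice jar with grey cap, 44 across, 109 high; origin at the centre of its underside. Leave it in its place.
- teaspoon: Bystander: metal teaspoon lying flat, 199x41x16; origin at the centre of its underside. Leave it in its place.
- tray: Bystander: round black pie tin, 224 across, 36 high; origin at the centre of its underside. Leave it in its place.
Things that resemble listed ones, but are neither listed nor needed, are in the scene too. Leave any purple look-alike of the timer alone.

How it is judged:
By the outcome, as a careful person would: the job done as asked, in the order asked, and still so for the second after the job is handed in, with the robot touching nothing.
It also fails if it takes over 66 s, if anything falls off the work surface, if the arm or the gripper's body presses on something with over 40 N, if the wrist force passes 120 N, or if a joint passes its speed limit or range.

## Working session

There is one attempt and no reset: what is moved stays moved. The work goes in short steps, Python scripts to look and compute and a tool call to move; the robot and the scene stay as the last step left them, time stands still between calls to the robot, and variables do not carry over. Pictures are saved under pics/ and viewed, at most 10 in all, crops included, and the job is handed in when it is done.

Besides the shell and the picture viewer there is one more tool, called after "Call:" by a JSON object that holds its "name" and its "arguments". drive_tool: Moves the arm, as the interface text tells. Its arguments: {"type":"object","properties":{"rows":{"type":"array","items":{"type":"array","items":{"type":"number"}}},"grip":{"type":"number"},"newtons":{"type":"number"}},"required":["rows"]}

```bash
ls; mkdir -p pics; cat > h.py <<'E'
import numpy as np, cv2
from rig import get_state, eyes, order, manip
from scipy.spatial.transform import Rotation as Rn
def grab(n):
    info=eyes.camera_info(n); im,d=eyes.get_image(n); return im,d,info
def world(info,d,u,v):
    z=d[v,u]; c=np.stack([(u-info['cx'])/info['fx']*z,(v-info['cy'])/info['fy']*z,z],-1)
    return (c-info['t'])@info['R']
def plane(info,u,v,h):
    r=np.array([(u-info['cx'])/info['fx'],(v-info['cy'])/info['fy'],1.])@info['R']
    o=-info['R'].T@info['t']; return o+r*(h-o[2])/r[2]
def proj(info,X):
    c=info['R']@np.array(X)+info['t']; return c[0]/c[2]*info['fx']+info['cx'],c[1]/c[2]*info['fy']+info['cy']
def rot():
    q=get_state()['ee_rot']; return Rn.from_quat([q[1],q[2],q[3],q[0]])
E
python3 - <<'E'
from h import *
import pickle
D={}
for n in ('top','side'):
    D[n]=grab(n)
pickle.dump(D,open('d0.pkl','wb'))
cv2.imwrite('pics/top.png',D['top'][0][...,::-1]); cv2.imwrite('pics/side.png',D['side'][0][...,::-1])
for n in D: print(n,D[n][2])
print(get_state())
print([a for a in dir(manip) if a[0]!='_'])
E
```

```text
pics
top {'fx': 423.6821880042378, 'fy': 423.6821880042378, 'cx': 320.30400724730583, 'cy': 199.23927118921569, 'R': array([[ 0.00788413, -0.99969683,  0.02332569],
       [-0.99589819, -0.00995253, -0.08993188],
       [ 0.09013677, -0.02252098, -0.99567473]]), 't': array([0.00794652, 0.57446794, 1.35888872])}
side {'fx': 363.58262188509013, 'fy': 363.58262188509013, 'cx': 326.32502022048584, 'cy': 205.6924596570001, 'R': array([[-9.99277301e-01,  3.33225978e-02,  1.82887724e-02],
       [ 3.62741843e-04,  4.89475602e-01, -8.72016917e-01],
       [-3.80097769e-02, -8.71380078e-01, -4.89133946e-01]]), 't': array([0.56485181, 0.09812093, 1.29107971])}
{'clock': 0.1, 'qpos': array([-1.31602540e+00,  2.76542755e-01,  1.50599389e+00,  7.52644468e-07,
        1.36071999e+00, -1.21009790e-01]), 'qd': array([-0.00169071, -0.0007716 , -0.00302916, -0.00106542,  0.0013358 ,
       -0.00097104]), 'effort': array([ 2.79418273e-04, -4.17702305e+01, -2.46403903e+01, -2.52880682e-04,
        5.82071618e-03, -8.36127072e-06]), 'position': array([ 0.21090424, -0.5344585 ,  0.25252495]), 'ee_rot': array([-8.30157657e-04,  9.82400149e-01,  1.86786656e-01, -5.52355374e-05]), 'contact_force': array([ 0.2545393 , -0.42088082, -0.09316959]), 'moment': array([-0.03673231, -0.0106063 , -0.03767574]), 'gripper_force': 0.0, 'width': 0.0855041064568377}
['MotionError', 'finger_overhang']
```

View pics/top.png

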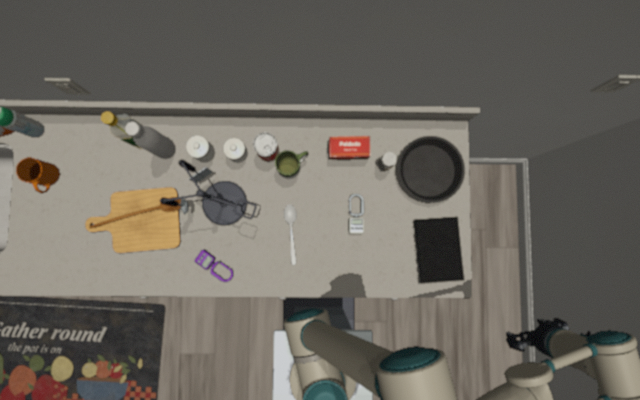

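View pics/side.png

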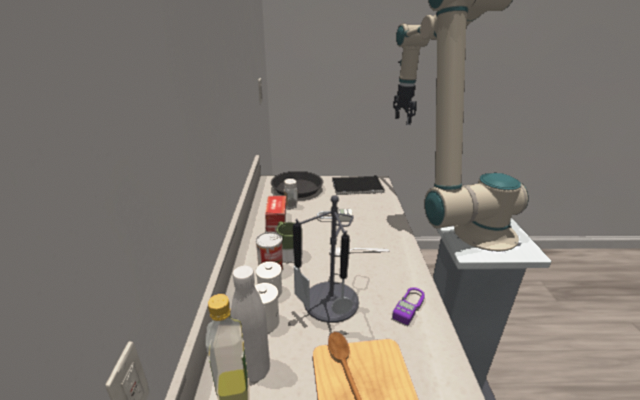

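The top view shows a white timer lying near (356,213) with its hook pointing away from the robot. The purple one at (214,265) is the look-alike. The stand base is at (225,203), and the empty eye is at about (253,210). I'll confirm both in one enlarged crop and measure.

```bash
python3 - <<'E'
from h import *
import pickle
D=pickle.load(open('d0.pkl','rb'))
im,d,I=D['top']
a=cv2.resize(im[185:245,330:385],None,fx=7,fy=7,interpolation=cv2.INTER_CUBIC)
b=cv2.resize(im[175:235,200:270],None,fx=5.5,fy=7*60/60,interpolation=cv2.INTER_CUBIC)
b=b[:420]
cv2.imwrite('pics/crop.png',np.hstack([a,b])[...,::-1])
print(a.shape,b.shape)
for u,v in [(356,213),(357,222),(356,228),(225,203),(252,210),(258,210),(245,207)]:
    print(u,v,world(I,d,np.array([u]),np.array([v]))[0].round(4))
print(np.array2string(world(I,d,*np.meshgrid(np.arange(345,369,2),np.arange(192,238,3)))[...,2]*1000,precision=0,suppress_small=True))
E
```

```text
(420, 385, 3) (420, 385, 3)
356 213 [ 0.5316 -0.1061  0.0052]
357 222 [ 0.5008 -0.1061  0.0349]
356 228 [ 0.4814 -0.1032  0.0317]
225 203 [0.5451 0.2872 0.2015]
252 210 [0.5386 0.238  0.0022]
258 210 [ 5.389e-01  2.186e-01 -5.000e-04]
245 207 [0.5478 0.2602 0.0091]
[[  -1.    1.   -2.    1.    3.    2.    2.    2.   -2.    0.    3.   -3.]
 [  -3.   -5.   -2.   16.   20.   23.   16.   19.   -3.   -2.    1.   -0.]
 [   1.   -2.   15.   16.    1.   -6.   -4.    1.   13.    4.   -4.   -5.]
 [  -2.   -2.   14.    1.   -1.    0.    0.   -3.   11.   17.   -3.    2.]
 [   0.   -1.   16.    1.    3.    5.   -2.    1.   23.   16.    1.   -5.]
 [  -2.    0.   17. 1404.    3.    3.   -1.   -3.   18.   19.    2.   -3.]
 [   2.   -0.   15.    5.    0.    2.   -5.    3.   18.   21.   -0.   -1.]
 [  -2.    2.   23.   19.   -1.   -1.    2.   -8.   17.   22.    2.   -4.]
 [  -1.    3.   -3.   -1.   -1.   23.   18.    2.    1.    3.   -0.   -3.]
 [   3.   -0.   23.   30.   30.   32.   29.   33.   28.   29.    3.   -0.]
 [  -5.   -5.   18.   28.   34.   28.   35.   34.   30.   22.   -2.    0.]
 [  -1.    2.   22.   28.   30.   28.   31.   31.   24.   28.    3.    2.]
 [  -5.   -1.   20.   29.   34.   33.   27.   34.   36.   22.   -4.   -2.]
 [   3.   -3.   23.   27.   27.   33.   33.   26.   35.   26.    2.   -3.]
 [   4.   -1.   -1.   -0.   -2.   -1.    1.   -2.   -0.   -0.    1.    4.]
 [   1.   -7.   -1.   -3.   -8.    2.    0.   -3.    0.   -4.    1.   -4.]]
```

View pics/crop.png

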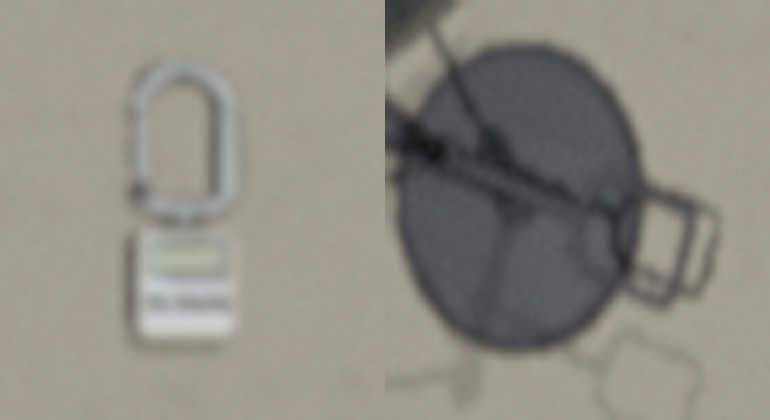

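The left crop is the white timer lying display-up, with the gate (dark pivot at about (350,212) full-frame) on the +y side and the spine on the right. It is the target. The right crop shows the stand with its eye at about (318–325,203–217) of the full frame, offset by the crop, with a faint second outline, so I'll resolve that by depth.

```bash
python3 - <<'E'
from h import *
import pickle
D=pickle.load(open('d0.pkl','rb'))
im,d,I=D['top']
U,V=np.meshgrid(np.arange(640),np.arange(400)); W=world(I,d,U,V)
m=((W[...,2]>.010)&(W[...,2]<.06)&(U>338)&(U<374)&(V>188)&(V<240))
P=W[m]; c,s,a=cv2.minAreaRect(P[:,:2].astype(np.float32)); print('timer all',c,s,a)
# colour edge: fit via pixel ray at z=.03 body corners
body=P[(P[:,0]<.515)&(P[:,2]>.02)]; print('body',cv2.minAreaRect(body[:,:2].astype(np.float32)), body[:,:2].mean(0))
hook=P[P[:,0]>.54]; print('hook',hook.min(0),hook.max(0))
for n in D:
    im,d,I=D[n]; W=world(I,d,U,V)
    m=(W[...,2]>.180)&(W[...,2]<.222)&(W[...,1]>.1)&(W[...,1]<.36)&(W[...,0]>.4)&(W[...,0]<.68)&(im.max(-1)<110)
    P=W[m]; print(n,len(P)); 
    o=np.argsort(P[:,1])
    for p,u,v in list(zip(P[o],U[m][o],V[m][o]))[::max(1,len(P)//45)]: print(u,v,p.round(3))
    # base disc & post
    b=(W[...,2]<.03)&(W[...,2]>.006)&(W[...,1]>.15)&(W[...,1]<.42)&(W[...,0]>.42)&(W[...,0]<.68)
    Q=W[b]; print('base',cv2.minEnclosingCircle(Q[:,:2].astype(np.float32)),Q.mean(0))
E
```

```text
timer all (0.5294075012207031, -0.106409952044487) (0.05069715902209282, 0.12886027991771698) 89.4509048461914
body ((0.4896583557128906, -0.10401178896427155), (0.048887576907873154, 0.046531908214092255), 0.2780212461948395) [ 0.48977859 -0.10369622]
hook [ 0.54068931 -0.13190684  0.01043486] [ 0.59384728 -0.08140115  0.02508397]
top 191
255 208 [0.531 0.201 0.207]
255 205 [0.54  0.203 0.199]
254 204 [0.543 0.205 0.204]
253 216 [0.509 0.207 0.201]
252 214 [0.514 0.209 0.207]
252 204 [0.543 0.21  0.205]
251 204 [0.543 0.213 0.203]
249 217 [0.506 0.218 0.203]
248 202 [0.548 0.222 0.203]
247 202 [0.549 0.225 0.201]
245 216 [0.509 0.23  0.203]
244 201 [0.551 0.233 0.204]
243 215 [0.512 0.236 0.199]
242 201 [0.551 0.24  0.2  ]
241 201 [0.551 0.241 0.207]
240 215 [0.511 0.244 0.202]
239 215 [0.511 0.246 0.203]
238 201 [0.551 0.25  0.207]
238 200 [0.554 0.252 0.196]
237 202 [0.548 0.253 0.202]
236 204 [0.542 0.255 0.205]
236 212 [0.52  0.256 0.199]
235 211 [0.522 0.258 0.205]
235 212 [0.52  0.259 0.199]
235 208 [0.531 0.259 0.199]
234 212 [0.52  0.261 0.203]
234 210 [0.526 0.262 0.198]
23
[... 1810 characters left out ...]
 0.201]
331 248 [0.568 0.336 0.183]
332 245 [0.566 0.336 0.192]
332 238 [0.567 0.337 0.213]
334 235 [0.562 0.337 0.221]
333 248 [0.564 0.337 0.183]
332 247 [0.566 0.337 0.186]
335 241 [0.559 0.337 0.204]
334 237 [0.562 0.337 0.216]
333 239 [0.564 0.337 0.21 ]
332 239 [0.567 0.337 0.21 ]
331 244 [0.569 0.337 0.196]
331 241 [0.569 0.338 0.205]
333 241 [0.564 0.338 0.205]
334 243 [0.562 0.338 0.199]
335 240 [0.56  0.338 0.208]
333 237 [0.565 0.338 0.217]
333 244 [0.564 0.339 0.197]
333 240 [0.564 0.339 0.209]
332 243 [0.567 0.339 0.2  ]
333 242 [0.564 0.339 0.203]
334 242 [0.562 0.34  0.204]
base ((0.6031250953674316, 0.27548331022262573), 0.14271800220012665) [0.56897545 0.33869849 0.01511234]
```

Call:
{"name": "drive_tool", "arguments": {"rows": [[1.1,-0.7,0.1,0.5],[2.2,-1.5,0.2,1],[3.3,-2.2,0.4,1.5],[4.4,-3.0,0.5,2],[5.5,-3.7,0.7,2.5],[6.6,-4.5,0.8,3],[7.6,-5.2,0.9,3.5],[8.5,-5.9,1,3.75]], "grip": 85, "newtons": 20}}

```text
clock: 0.77
position: [0.3552, -0.3179, 0.2279]
ee_rot: [-0.0, 1.0, -0.009, -0.0]
contact_force: [0.5, 0.1, -0.1]
width: 0.0852
gripper_force: 0.0
```

```bash
cat >> h.py <<'E'
def to(x,y,z,yaw):
    s=get_state(); p=s['position']; r=rot().as_matrix(); d=r.T@(np.array([x,y,z])-p)/.025
    cur=np.degrees(np.arctan2(r[1,0],r[0,0])); t=(cur-yaw+180)%360-180
    print('pos',p.round(4),'yaw',cur.round(2),'q',s['qpos'].round(2),'t',round(s['clock'],2),'w',round(s['width']*1000,1),'F',s['contact_force'].round(1)); print('UNITS',d.round(2),'turn',round(t/6,2))
E
python3 -c "
from h import *
to(.470,-.104,.23,-1)"
```

```text
pos [ 0.3552 -0.3179  0.2279] yaw -1.08 q [-0.88  0.14  1.75  0.    1.25  0.71] t 0.77 w 85.2 F [ 0.5  0.1 -0.1]
UNITS [ 4.43 -8.64 -0.08] turn -0.01
```

Call:
{"name": "drive_tool", "arguments": {"rows": [[0.7,-1.3,0,0],[1.4,-2.7,0,0],[2.1,-4,0,0],[2.8,-5.4,0,0],[3.5,-6.7,0,0],[4.1,-8,0,0],[4.43,-8.64,0,0],[4.43,-8.64,0,0]]}}

```text
clock: 1.43
position: [0.47, -0.1022, 0.228]
ee_rot: [-0.001, 1.0, -0.006, 0.0]
contact_force: [-1.1, -0.1, 0.5]
width: 0.0852
gripper_force: 0.0
```

```bash
python3 - <<'E'
from h import *
im,d,I=grab('wrist'); cv2.imwrite('pics/w1.png',im[...,::-1])
np.savez('w1.npz',im=im,d=d)
U,V=np.meshgrid(np.arange(640),np.arange(400)); W=world(I,d,U,V)
r=(abs(W[...,1]+.105)<.04)&(d>0)
body=r&(W[...,2]>.022)&(W[...,2]<.04)&(W[...,0]>.44)&(W[...,0]<.53)
print('body',body.sum(),cv2.minAreaRect(W[body][:,:2].astype(np.float32)),np.percentile(W[body],[1,50,99],axis=0).round(4))
hk=r&(W[...,2]>.010)&(W[...,2]<.03)&(W[...,0]>.525)&(W[...,0]<.62)
if hk.sum(): print('hook',hk.sum(),cv2.minAreaRect(W[hk][:,:2].astype(np.float32)),np.percentile(W[hk],[1,50,99],axis=0).round(4))
to(.497,-.104,.026,-1)
E
```

```text
body 1774 ((0.4936369061470032, -0.10404171049594879), (0.055669136345386505, 0.046860434114933014), 0.5603395104408264) [[ 0.4679 -0.1274  0.0236]
 [ 0.4946 -0.1042  0.0305]
 [ 0.5202 -0.0812  0.0333]]
hook 1228 ((0.5612890720367432, -0.10495460033416748), (0.07206602394580841, 0.049657635390758514), 0.4611961841583252) [[ 0.5257 -0.1298  0.0152]
 [ 0.5611 -0.1095  0.0189]
 [ 0.596  -0.0813  0.0215]]
pos [ 0.4692 -0.1041  0.2279] yaw -0.75 q [-0.36  0.15  1.74 -0.    1.25  1.22] t 1.48 w 85.0 F [-0.7 -0.7 -0.9]
UNITS [ 1.12 -0.02  8.08] turn 0.04
```

View pics/w1.png

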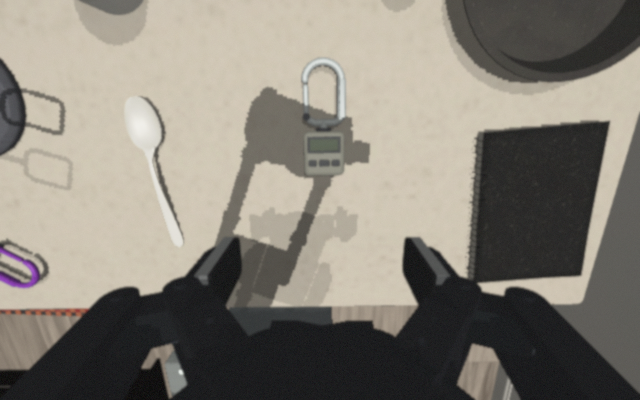

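The wrist view shows the timer at about (324,150), straight and centred between the fingers, with nothing else near. Now I'll go down beside the body and close along its x.

Call:
{"name": "drive_tool", "arguments": {"rows": [[0.6,0,1,0],[1.23,0,2.3,0],[1.23,0,3.6,0],[1.23,0,4.9,0],[1.23,0,6.1,0],[1.23,0,7.1,0],[1.23,0,7.8,0],[1.23,0,8.08,0]]}}

```text
clock: 2.15
position: [0.4972, -0.1068, 0.0235]
ee_rot: [-0.001, 1.0, -0.009, -0.003]
contact_force: [-0.3, -0.7, -0.8]
width: 0.085
gripper_force: 0.0
```

Call:
{"name": "drive_tool", "arguments": {"rows": [[0,0,0,0],[0,0,0,0],[0,0,0,0],[0,0,0,0],[0,0,0,0],[0,0,0,0],[0,0,0,0],[0,0,0,0]], "grip": 40, "newtons": 20}}

```text
clock: 2.82
position: [0.5007, -0.1067, 0.0277]
ee_rot: [0.001, 1.0, -0.008, 0.001]
contact_force: [0.1, -1.4, 6.3]
width: 0.0476
gripper_force: 22.1
```

```bash
python3 - <<'E'
from h import *
to(.500,-.104,.026,-1)
im,d,I=grab('wrist')
U,V=np.meshgrid(np.arange(640),np.arange(400)); W=world(I,d,U,V)
hk=(abs(W[...,1]+.105)<.04)&(d>0)&(W[...,2]>.010)&(W[...,2]<.03)&(W[...,0]>.53)&(W[...,0]<.62)
print('hook',hk.sum(),np.percentile(W[hk],[1,50,99],axis=0).round(4))
# pad arc relative to start, units
v=np.array([.034,.025])
for t in np.radians(np.arange(0,97,6)):
    c,s=np.cos(t),np.sin(t); p=np.array([c*v[0]-s*v[1],s*v[0]+c*v[1]])-v; print(round(np.degrees(t)),(p/.025).round(2))
E
```

```text
pos [ 0.5007 -0.1067  0.0277] yaw -0.95 q [-0.35  0.42  1.95 -0.    0.77  1.24] t 2.82 w 47.6 F [ 0.1 -1.4  6.3]
UNITS [-0.03 -0.11  0.07] turn 0.01
hook 6420 [[ 0.5303 -0.1332  0.0152]
 [ 0.568  -0.1138  0.0189]
 [ 0.5964 -0.0848  0.0212]]
0 [0. 0.]
6 [-0.11  0.14]
12 [-0.24  0.26]
18 [-0.38  0.37]
24 [-0.52  0.47]
30 [-0.68  0.55]
36 [-0.85  0.61]
42 [-1.02  0.65]
48 [-1.19  0.68]
54 [-1.37  0.69]
60 [-1.55  0.68]
66 [-1.72  0.65]
72 [-1.89  0.6 ]
78 [-2.06  0.54]
84 [-2.21  0.46]
90 [-2.36  0.36]
96 [-2.5   0.25]
```

Call:
{"name": "drive_tool", "arguments": {"rows": [[-0.11,0,-0.13,0],[-0.23,0,-0.25,0],[-0.37,0,-0.36,0],[-0.51,0,-0.46,0],[-0.67,0,-0.54,0],[-0.83,0,-0.6,0],[-1.0,0,-0.64,0],[-1.17,0,-0.66,0]]}}

```text
clock: 3.53
position: [0.4699, -0.1056, 0.0429]
ee_rot: [0.0, 1.0, -0.008, -0.0]
contact_force: [0.8, -0.5, -1.6]
width: 0.0474
gripper_force: 21.1
```

```bash
cat > look.py <<'E'
from h import *
im,d,I=grab('wrist')
U,V=np.meshgrid(np.arange(640),np.arange(400)); W=world(I,d,U,V)
p=get_state()['position']
hk=(abs(W[...,1]+.105)<.045)&(d>0)&(W[...,2]>.008)&(W[...,2]<.15)&(W[...,0]>.42)&(W[...,0]<.62)&(im.min(-1)>75)
P=W[hk]; 
if len(P):
    t=P[np.argsort(P[:,0])]; print(len(P)); 
    for lo in np.arange(.42,.6,.015):
        q=P[(P[:,0]>=lo)&(P[:,0]<lo+.015)]
        if len(q)>15: print(round(lo,3),len(q),np.median(q,0).round(3),q[:,2].max().round(3))
to(.47,-.104,.04,-1)
E
python3 look.py
```

```text
14688
0.435 1362 [ 0.444 -0.106  0.046] 0.049
0.45 1647 [ 0.459 -0.106  0.046] 0.08
0.465 1409 [ 0.477 -0.112  0.047] 0.118
0.48 3544 [ 0.484 -0.106  0.043] 0.118
0.495 1512 [ 0.5   -0.112  0.034] 0.037
0.51 1069 [ 0.518 -0.124  0.034] 0.037
0.525 1156 [ 0.533 -0.124  0.034] 0.037
0.54 1325 [ 0.548 -0.122  0.034] 0.037
0.555 1664 [ 0.56  -0.107  0.034] 0.036
pos [ 0.4688 -0.1053  0.0428] yaw -0.97 q [-0.37  0.36  2.   -0.    0.79  1.22] t 3.58 w 47.2 F [-0.3  0.7 -1.7]
UNITS [ 0.05 -0.05  0.11] turn 0.01
```

The timer came up flat because I gripped at its centre of mass, so it has nothing to make it swing. I'll put it back down and grip across the crown end of the hook, so the weight rotates it.

Call:
{"name": "drive_tool", "arguments": {"rows": [[0,0,0.2,0],[0,0,0.4,0],[0,0,0.55,0],[0,0,0.62,0],[0,0,0.62,0],[0,0,0.62,0],[0,0,0.62,0],[0,0,0.62,0]]}}

```text
clock: 4.25
position: [0.4703, -0.1056, 0.0276]
ee_rot: [-0.0, 1.0, -0.008, -0.0]
contact_force: [-1.7, 0.1, 9.4]
width: 0.0475
gripper_force: 22.3
```

Call:
{"name": "drive_tool", "arguments": {"rows": [[0,0,0,0],[0,0,0,0],[0,0,0,0],[0,0,0,0],[0,0,0,0],[0.2,0,0,0],[0.6,0,0,0],[1,0,0,0]], "grip": 85}}

```text
clock: 4.92
position: [0.4966, -0.1062, 0.0274]
ee_rot: [0.0, 1.0, -0.009, 0.0]
contact_force: [0.1, 0.5, -0.9]
width: 0.0851
gripper_force: 0.0
```

```bash
python3 look.py
```

```text
9469
0.45 131 [ 0.464 -0.105  0.03 ] 0.032
0.465 579 [ 0.469 -0.095  0.03 ] 0.033
0.48 2481 [ 0.487 -0.106  0.026] 0.082
0.495 1754 [ 0.502 -0.107  0.019] 0.103
0.51 977 [ 0.517 -0.124  0.019] 0.093
0.525 999 [ 0.533 -0.124  0.019] 0.022
0.54 1079 [ 0.548 -0.123  0.019] 0.021
0.555 1469 [ 0.561 -0.107  0.019] 0.021
pos [ 0.4999 -0.107   0.0277] yaw -0.98 q [-0.35  0.41  1.95  0.    0.77  1.24] t 4.97 w 84.8 F [ 2.8 -0.7  0.6]
UNITS [-1.2 -0.1 -0.5] turn 0.0
```

Call:
{"name": "drive_tool", "arguments": {"rows": [[0.5,0,0,0],[1,0,0,0],[1.5,0,0,0],[1.9,0,0,0],[1.9,0,0,0],[1.9,0,0,0],[1.9,0,0,0],[1.9,0,0,0]]}}

```text
clock: 5.63
position: [0.542, -0.1067, 0.0271]
ee_rot: [-0.0, 1.0, -0.008, -0.001]
contact_force: [-0.4, 0.1, -0.4]
width: 0.085
gripper_force: 0.0
```

Call:
{"name": "drive_tool", "arguments": {"rows": [[0,0,0,0],[0,0,0,0],[0,0,0,0],[0,0,0,0],[0,0,0,0],[0,0,0,0],[0,0,0,0],[0,0,0,0]], "grip": 42, "newtons": 20}}

```text
clock: 6.3
position: [0.5428, -0.1069, 0.0273]
ee_rot: [0.0, 1.0, -0.008, -0.0]
contact_force: [-1.3, -1.0, 0.7]
width: 0.0496
gripper_force: 21.4
```

```bash
python3 - <<'E'
from h import *
to(.546,-.107,.0277,-1)
im,d,I=grab('wrist'); cv2.imwrite('pics/w2.png',im[60:400,140:520,::-1])
E
```

```text
pos [ 0.5428 -0.1069  0.0273] yaw -0.96 q [-0.32  0.46  1.86 -0.    0.82  1.27] t 6.3 w 49.6 F [-1.3 -1.   0.7]
UNITS [ 0.13 -0.   -0.02] turn 0.01
```

View pics/w2.png

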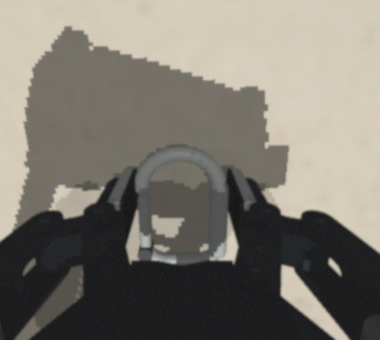

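The crop shows both pads on the hook's sides, with the spine and gate/nose between (135,200) and (228,200). Next is the arc about the base edge.

Call:
{"name": "drive_tool", "arguments": {"rows": [[-0.11,0,-0.44,0],[-0.26,0,-0.87,0],[-0.46,0,-1.28,0],[-0.7,0,-1.67,0],[-0.97,0,-2.03,0],[-1.29,0,-2.36,0],[-1.64,0,-2.66,0],[-2.01,0,-2.92,0]]}}

```text
clock: 7.02
position: [0.4917, -0.106, 0.1013]
ee_rot: [0.0, 1.0, -0.008, 0.0]
contact_force: [-0.1, 0.4, -1.5]
width: 0.0491
gripper_force: 21.0
```

```bash
cat > look2.py <<'E'
from h import *
import sys
im,d,I=grab('side')
U,V=np.meshgrid(np.arange(640),np.arange(400)); W=world(I,d,U,V)
x0,x1,y0,y1=[float(a) for a in sys.argv[1:5]] if len(sys.argv)>4 else (.38,.6,-.15,-.06)
m=(W[...,1]>y0)&(W[...,1]<y1)&(W[...,0]>x0)&(W[...,0]<x1)&(W[...,2]>.008)&(W[...,2]<.2)&(im.min(-1)>70)
P=W[m]; print(len(P))
for z in np.arange(.0,.2,.01):
    q=P[(P[:,2]>=z)&(P[:,2]<z+.01)]
    if len(q)>1: print(round(z,3),len(q),'x',q[:,0].min().round(3),q[:,0].max().round(3),'y',q[:,1].min().round(3),q[:,1].max().round(3))
u,v=[int(a) for a in proj(I,[(x0+x1)/2,(y0+y1)/2,.07])]; print(u,v)
c=im[max(0,v-45):v+45,max(0,u-60):u+60]
if len(sys.argv)>5: cv2.imwrite('pics/%s.png'%sys.argv[5],cv2.resize(c,None,fx=6,fy=6,interpolation=cv2.INTER_CUBIC)[...,::-1])
to(.47,-.107,.11,-1)
E
python3 look2.py .38 .6 -.15 -.06 s1
```

```text
274
0.06 3 x 0.405 0.42 y -0.085 -0.083
0.07 33 x 0.389 0.439 y -0.088 -0.074
0.08 78 x 0.389 0.504 y -0.129 -0.07
0.09 136 x 0.387 0.515 y -0.127 -0.068
0.1 15 x 0.415 0.502 y -0.115 -0.072
0.11 3 x 0.485 0.503 y -0.079 -0.072
0.18 6 x 0.474 0.512 y -0.123 -0.086
346 201
pos [ 0.4898 -0.1057  0.102 ] yaw -0.96 q [-0.35  0.3   1.88 -0.    0.95  1.24] t 7.07 w 49.0 F [-3.5 -0.3  0.3]
UNITS [-0.79  0.07 -0.32] turn 0.01
```

View pics/s1.png

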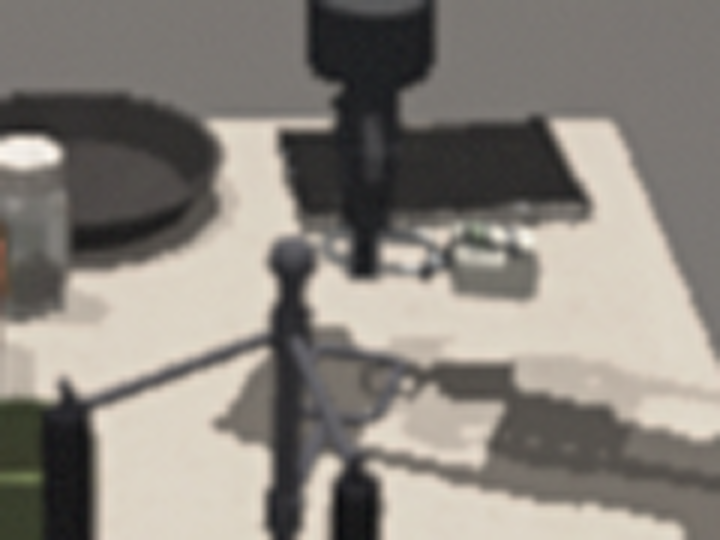

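The side crop shows the timer still held level in the air (hook at (370,250), body at (490,260)), so pad friction carries it. I'll raise it so the base would just clear the table, then ease the grip and let it swing down.

Call:
{"name": "drive_tool", "arguments": {"rows": [[0,0,-0.2,0],[0,0,-0.4,0],[0,0,-0.4,0],[0,0,-0.4,0],[0,0,-0.4,0],[0,0,-0.4,0],[0,0,-0.4,0],[0,0,-0.4,0]], "grip": 49.2}}

```text
clock: 7.73
position: [0.4939, -0.1066, 0.1107]
ee_rot: [0.001, 1.0, -0.008, 0.001]
contact_force: [2.2, -2.3, 3.8]
width: 0.0494
gripper_force: 8.6
```

```bash
python3 look2.py
```

```text
240
0.0 4 x 0.443 0.454 y -0.078 -0.076
0.01 13 x 0.432 0.458 y -0.079 -0.071
0.02 25 x 0.425 0.462 y -0.112 -0.071
0.03 40 x 0.429 0.473 y -0.109 -0.072
0.04 34 x 0.437 0.477 y -0.112 -0.071
0.05 43 x 0.442 0.47 y -0.119 -0.072
0.06 18 x 0.455 0.482 y -0.124 -0.079
0.07 13 x 0.472 0.486 y -0.121 -0.075
0.08 8 x 0.476 0.493 y -0.122 -0.08
0.09 7 x 0.488 0.505 y -0.076 -0.071
0.1 7 x 0.488 0.509 y -0.091 -0.073
0.11 13 x 0.485 0.512 y -0.108 -0.068
0.12 7 x 0.485 0.507 y -0.076 -0.068
0.18 2 x 0.477 0.477 y -0.087 -0.085
0.19 5 x 0.477 0.478 y -0.116 -0.083
346 201
pos [ 0.4938 -0.1066  0.1107] yaw -0.95 q [-0.35  0.3   1.87 -0.    0.97  1.24] t 7.78 w 49.3 F [ 1.9 -1.5  3.1]
UNITS [-0.95  0.03  0.03] turn 0.01
```

It swung down to about 30° of lean, with the base edge on the worktop. I'll walk the crown over the edge to near upright.

Call:
{"name": "drive_tool", "arguments": {"rows": [[-0.25,0,-0.13,0],[-0.5,0,-0.22,0],[-0.75,0,-0.28,0],[-1.03,0,-0.32,0],[-1.3,0,-0.34,0],[-1.6,0,-0.35,0],[-1.9,0,-0.35,0],[-2.0,0,-0.35,0]]}}

```text
clock: 8.45
position: [0.4411, -0.1042, 0.1201]
ee_rot: [-0.001, 1.0, -0.009, -0.0]
contact_force: [0.2, 1.0, 10.9]
width: 0.0491
gripper_force: 7.4
```

```bash
python3 look2.py .36 .56 -.15 -.06 s2
```

```text
184
0.0 3 x 0.428 0.45 y -0.076 -0.076
0.01 18 x 0.419 0.45 y -0.095 -0.068
0.02 25 x 0.418 0.454 y -0.106 -0.068
0.03 22 x 0.426 0.455 y -0.083 -0.071
0.04 24 x 0.427 0.456 y -0.081 -0.071
0.05 42 x 0.423 0.456 y -0.117 -0.073
0.06 7 x 0.432 0.441 y -0.116 -0.097
0.07 9 x 0.435 0.451 y -0.119 -0.076
0.08 4 x 0.447 0.45 y -0.085 -0.077
0.09 3 x 0.447 0.45 y -0.086 -0.08
0.1 7 x 0.435 0.452 y -0.077 -0.067
0.11 5 x 0.432 0.454 y -0.073 -0.066
0.12 7 x 0.433 0.454 y -0.075 -0.066
0.13 5 x 0.451 0.454 y -0.077 -0.068
0.19 3 x 0.425 0.426 y -0.09 -0.081
354 201
pos [ 0.4409 -0.1042  0.1201] yaw -1.0 q [-0.39  0.22  1.96  0.    0.97  1.2 ] t 8.5 w 49.3 F [-0.2  1.8  9. ]
UNITS [1.17 0.09 0.4 ] turn -0.0
```

View pics/s2.png

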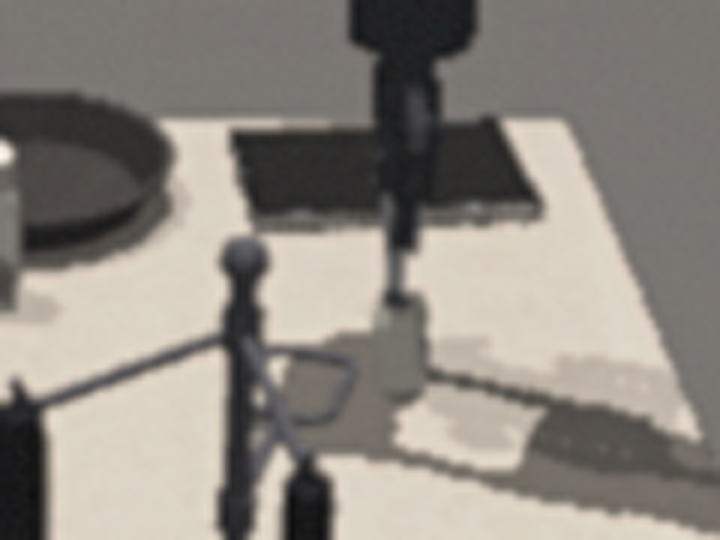

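The timer is now within about 5° of upright on its base at (405,345) in the crop. I'll let go and rise.

Call:
{"name": "drive_tool", "arguments": {"rows": [[0,0,0,0],[0,0,0,0],[0,0,0,0],[0,0,0,0],[0,0,0,0],[0,0,0,0],[0,0,0,0],[0,0,0,0]], "grip": 85, "newtons": 20}}

```text
clock: 9.17
position: [0.4426, -0.1051, 0.1189]
ee_rot: [-0.0, 1.0, -0.008, -0.0]
contact_force: [1.2, 0.2, -0.6]
width: 0.0848
gripper_force: 0.0
```

Call:
{"name": "drive_tool", "arguments": {"rows": [[0,0,-0.5,0],[0,0,-1.5,0],[0,0,-2.5,0],[0,0,-3.5,-1],[0,0,-4.5,-2],[0,0,-5.2,-3],[0,0,-5.2,-4],[0,0,-5.2,-5]]}}

```text
clock: 9.83
position: [0.4435, -0.1054, 0.2506]
ee_rot: [0.001, 0.967, 0.253, 0.001]
contact_force: [0.2, -0.2, 0.9]
width: 0.0852
gripper_force: 0.0
```

Call:
{"name": "drive_tool", "arguments": {"rows": [[0,0,0,-1],[0,0,0,-2],[0,0,0,-3],[0,0,0,-4],[0,0,0,-5],[0,0,0,-6],[0,0,0,-7],[0,0,0,-8]]}}

```text
clock: 10.5
position: [0.4426, -0.1051, 0.249]
ee_rot: [-0.0, 0.781, 0.625, -0.0]
contact_force: [0.4, 0.2, -0.1]
width: 0.0849
gripper_force: 0.0
```

```bash
python3 look2.py .36 .56 -.15 -.06; python3 - <<'E'
from h import *
U,V=np.meshgrid(np.arange(640),np.arange(400))
for n in ('top','wrist'):
    im,d,I=grab(n); np.savez('v3_%s.npz'%n,im=im,d=d,**I); W=world(I,d,U,V)
    r=(d>0)&(abs(W[...,1]+.105)<.05)&(W[...,0]>.38)&(W[...,0]<.5)
    print(n,get_state()['clock'])
    for a,b in ((.04,.062),(.085,.108),(.118,.145)):
        m=r&(W[...,2]>a)&(W[...,2]<b)
        if m.sum()>5: print(a,m.sum(),cv2.minAreaRect(W[m][:,:2].astype(np.float32)),np.percentile(W[m],[2,50,98],axis=0).round(4).tolist())
E
```

```text
190
0.0 3 x 0.432 0.45 y -0.079 -0.07
0.01 21 x 0.419 0.453 y -0.089 -0.067
0.02 20 x 0.42 0.451 y -0.091 -0.068
0.03 22 x 0.415 0.452 y -0.106 -0.068
0.04 26 x 0.416 0.452 y -0.107 -0.068
0.05 40 x 0.419 0.452 y -0.115 -0.065
0.06 3 x 0.427 0.434 y -0.112 -0.092
0.07 7 x 0.428 0.443 y -0.114 -0.073
0.08 9 x 0.425 0.441 y -0.114 -0.074
0.09 7 x 0.426 0.441 y -0.11 -0.074
0.1 7 x 0.426 0.442 y -0.112 -0.072
0.11 9 x 0.427 0.443 y -0.112 -0.07
0.12 12 x 0.429 0.443 y -0.105 -0.074
0.13 4 x 0.43 0.438 y -0.096 -0.087
354 201
pos [ 0.4426 -0.1051  0.2489] yaw 77.51 q [-0.39  0.1   1.75 -0.    1.3  -0.17] t 10.55 w 85.0 F [0.3 0.7 0.7]
UNITS [0.16 1.09 5.56] turn 13.08
top 10.6
0.04 45 ((0.4326155483722687, -0.08085616677999496), (0.03299034386873245, 0.018781647086143494), 6.484996318817139) [[0.4173, -0.0917, 0.0429], [0.427, -0.082, 0.0511], [0.449, -0.0723, 0.0574]]
0.118 9 ((0.4342009723186493, -0.07981371134519577), (0.0084381690248847, 0.005918603390455246), 89.35458374023438) [[0.4316, -0.0841, 0.1183], [0.4341, -0.0809, 0.126], [0.4371, -0.0756, 0.1303]]
wrist 10.65
0.04 632 ((0.4323980510234833, -0.0949525535106659), (0.04651514068245888, 0.030255738645792007), 76.42204284667969) [[0.4155, -0.1177, 0.0457], [0.437, -0.0929, 0.0513], [0.4495, -0.0719, 0.0569]]
0.085 23 ((0.4361132085323334, -0.09609746932983398), (0.0455026850104332, 0.005156591068953276), 84.74235534667969) [[0.4317, -0.1177, 0.0854], [0.437, -0.0748, 0.0936], [0.4406, -0.0734, 0.1034]]
0.118 393 ((0.43287813663482666, -0.09559302031993866), (0.045436374843120575, 0.007796010002493858), 75.98055267333984) [[0.4263, -0.1144, 0.1192], [0.4338, -0.0921, 0.1288], [0.4402, -0.0751, 0.1325]]
```

The timer stands upright and free, with its x axis at about 76°, close to the stand's 74°. Next I'll grip the spine along timer y.

```bash
python3 -c "
from h import *
to(.4274,-.1176,.098,76.2)"
```

```text
pos [ 0.4426 -0.1051  0.2489] yaw 76.89 q [-0.39  0.1   1.75 -0.    1.3  -0.16] t 10.65 w 85.1 F [-0.3  0.4  0.2]
UNITS [-0.62 -0.48  6.04] turn 0.11
```

Call:
{"name": "drive_tool", "arguments": {"rows": [[-0.3,-0.25,0.3,0.1],[-0.62,-0.48,1,0.1],[-0.62,-0.48,1.8,0.1],[-0.62,-0.48,2.4,0.1],[-0.62,-0.48,2.4,0.1],[-0.62,-0.48,2.4,0.1],[-0.62,-0.48,2.4,0.1],[-0.62,-0.48,2.4,0.1]]}}

```text
clock: 11.32
position: [0.4282, -0.118, 0.19]
ee_rot: [0.001, 0.786, 0.618, 0.0]
contact_force: [-0.4, 0.8, -0.2]
width: 0.085
gripper_force: 0.0
```

```bash
python3 - <<'E'
from h import *
U,V=np.meshgrid(np.arange(640),np.arange(400))
im,d,I=grab('wrist'); cv2.imwrite('pics/w3.png',im[...,::-1]); W=world(I,d,U,V)
r=(d>0)&(abs(W[...,1]+.105)<.05)&(W[...,0]>.38)&(W[...,0]<.5)
for a,b in ((.04,.062),(.085,.108),(.118,.145)):
    m=r&(W[...,2]>a)&(W[...,2]<b)
    if m.sum()>5: print(a,m.sum(),cv2.minAreaRect(W[m][:,:2].astype(np.float32)),np.percentile(W[m],[2,50,98],axis=0).round(4).tolist())
to(.4274,-.1176,.098,76.2)
E
```

```text
0.04 983 ((0.4320911169052124, -0.09567148983478546), (0.04781710356473923, 0.03116447478532791), 75.46124267578125) [[0.4151, -0.1174, 0.0437], [0.431, -0.0925, 0.0514], [0.4496, -0.072, 0.0566]]
0.085 18 ((0.4294564127922058, -0.09591402858495712), (0.048481132835149765, 0.005429295357316732), 67.81185913085938) [[0.427, -0.1044, 0.0851], [0.4384, -0.0738, 0.0916], [0.4408, -0.0734, 0.1044]]
0.118 673 ((0.4329949915409088, -0.0957561582326889), (0.044947344809770584, 0.007768556941300631), 76.02510070800781) [[0.4264, -0.1149, 0.1191], [0.4338, -0.0918, 0.1293], [0.4404, -0.0753, 0.133]]
pos [ 0.4282 -0.118   0.19  ] yaw 76.41 q [-0.43  0.13  1.87 -0.    1.14 -0.19] t 11.37 w 85.2 F [-0.2 -0.7 -0.3]
UNITS [ 0.01 -0.04  3.68] turn 0.04
```

View pics/w3.png

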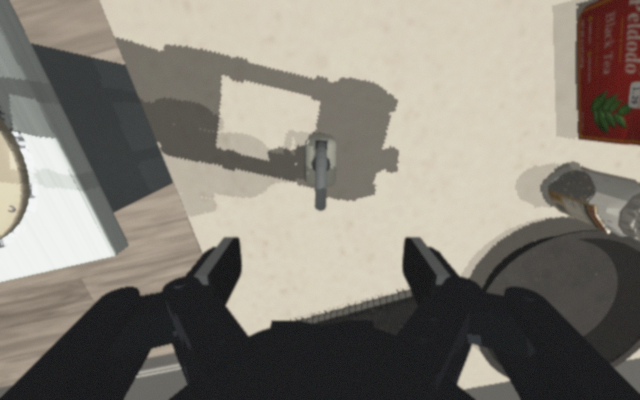

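The wrist view shows the upright hook edge-on at about (320,175), centred between the fingers. I'll descend and close on the spine.

Call:
{"name": "drive_tool", "arguments": {"rows": [[0,-0.04,0.8,0.04],[0,-0.04,1.6,0.04],[0,-0.04,2.4,0.04],[0,-0.04,3.1,0.04],[0,-0.04,3.55,0.04],[0,-0.04,3.68,0.04],[0,-0.04,3.68,0.04],[0,-0.04,3.68,0.04]]}}

```text
clock: 12.03
position: [0.4273, -0.1177, 0.0978]
ee_rot: [0.001, 0.787, 0.617, 0.0]
contact_force: [-1.1, -0.2, -0.3]
width: 0.0851
gripper_force: 0.0
```

Call:
{"name": "drive_tool", "arguments": {"rows": [[0,0,0,0],[0,0,0,0],[0,0,0,0],[0,0,0,0],[0,0,0,0],[0,0,0,0],[0,0,0,0],[0,0,0,0]], "grip": 2, "newtons": 60}}

```text
clock: 12.7
position: [0.4269, -0.1175, 0.0972]
ee_rot: [0.0, 0.787, 0.617, 0.0]
contact_force: [0.8, -0.5, 0.8]
width: 0.0077
gripper_force: 58.5
```

Call:
{"name": "drive_tool", "arguments": {"rows": [[0,0,0,0],[0,0,-0.4,0],[0,0,-1.2,0],[0,0,-2.2,0],[0,0,-3.2,0],[0,0,-4.2,0],[0,0,-5,0],[0,0,-5.4,0]]}}

```text
clock: 13.37
position: [0.4273, -0.1177, 0.2343]
ee_rot: [0.002, 0.787, 0.617, 0.001]
contact_force: [0.3, 0.0, -1.2]
width: 0.0078
gripper_force: 58.6
```

```bash
cat > look3.py <<'E'
from h import *
U,V=np.meshgrid(np.arange(640),np.arange(400))
s=get_state(); p=s['position']; to(*p,76)
e=rot().as_matrix()[:,0]; f=rot().as_matrix()[:,1]
for n in ('wrist','side','top'):
    im,d,I=grab(n); W=world(I,d,U,V); q=W-p
    a=q@e; b=q@f; z=q[...,2]
    m=(d>0)&(abs(b)<.035)&(a>-.03)&(a<.06)&(z>-.14)&(z<.06)&(im.min(-1)>60)
    print(n,m.sum())
    for lo,hi in ((-.11,-.05),(-.045,-.002),(.0,.06)):
        k=m&(z>lo)&(z<hi)
        if k.sum()>8: print(lo,k.sum(),'a',np.percentile(a[k],[2,50,98]).round(4),'b',np.percentile(b[k],[2,50,98]).round(4),'z',np.percentile(z[k],[2,50,98]).round(4))
    # eye
    W2=W; m=(W[...,2]>.190)&(W[...,2]<.212)&(W[...,1]>.19)&(W[...,1]<.30)&(W[...,0]>.49)&(W[...,0]<.57)&(im.max(-1)<120)&(d>0)
    if m.sum()>10:
        P=W[m]; print('eye',len(P),P.min(0).round(4),P.max(0).round(4)); E=P[P[:,1]<.20+.012]; print(np.median(E,0).round(4),len(E))
E
python3 look3.py
```

```text
pos [ 0.4273 -0.1177  0.2343] yaw 76.2 q [-0.43  0.09  1.8  -0.    1.25 -0.18] t 13.37 w 7.8 F [ 0.3  0.  -1.2]
UNITS [0. 0. 0.] turn 0.03
wrist 6064
-0.11 428 a [0.0059 0.0459 0.0463] b [-0.0157 -0.0022  0.0152] z [-0.0878 -0.0602 -0.0501]
-0.045 1029 a [0.0054 0.0218 0.0459] b [-0.016  -0.0001  0.0159] z [-0.045  -0.0258 -0.0028]
0.0 3195 a [0.0055 0.0247 0.0457] b [-0.0294  0.0005  0.0255] z [0.0021 0.0292 0.0355]
side 291
-0.11 101 a [0.0296 0.0457 0.0498] b [-0.014   0.0001  0.0158] z [-0.0909 -0.0707 -0.0512]
-0.045 84 a [0.0037 0.0229 0.0483] b [-0.0125  0.0009  0.0161] z [-0.0445 -0.0222 -0.0028]
0.0 83 a [-0.0099  0.0118  0.0485] b [-0.0309  0.0002  0.0315] z [0.0007 0.0263 0.0493]
eye 82 [0.5046 0.2037 0.199 ] [0.5548 0.2993 0.2059]
[0.5251 0.2089 0.2021] 22
top 91
-0.11 33 a [0.0226 0.0418 0.0458] b [-0.0168 -0.0036  0.0138] z [-0.0869 -0.0531 -0.0503]
-0.045 20 a [0.0246 0.0359 0.045 ] b [-0.0141 -0.0055  0.0085] z [-0.045  -0.0425 -0.0234]
0.0 13 a [0.0351 0.0396 0.0448] b [-0.004  -0.0003  0.0028] z [0.0181 0.0237 0.0292]
eye 155 [0.503  0.2017 0.1956] [0.5543 0.2988 0.2084]
[0.5287 0.2068 0.2028] 27
```

The spine is gripped well, with the TCP at timer (-22, 0, 97.5). Now I'll move to a pre-approach point in front of the eye and measure the bar from up close.

Call:
{"name": "drive_tool", "arguments": {"rows": [[0.7,0,0,0],[2,0.1,0.2,0.1],[3.4,0.2,0.5,0.2],[4.8,0.3,0.8,0.37],[6.2,0.4,1.1,0.37],[7.5,0.5,1.3,0.37],[8.4,0.59,1.47,0.37],[8.78,0.59,1.47,0.37]]}}

```text
clock: 14.18
position: [0.4925, 0.0951, 0.1925]
ee_rot: [-0.002, 0.798, 0.603, -0.002]
contact_force: [-0.1, -0.4, -0.9]
width: 0.0079
gripper_force: 58.5
```

Call:
{"name": "drive_tool", "arguments": {"rows": [[0,0,0,0],[0,0,0,0],[0,0,0,0],[0,0,0,0],[0,0,0,0],[0,0,0,0],[0,0,0,0],[0,0,0,0]]}}

```text
clock: 14.85
position: [0.4933, 0.0918, 0.1955]
ee_rot: [0.0, 0.799, 0.601, 0.0]
contact_force: [-0.4, 0.6, -0.7]
width: 0.0082
gripper_force: 58.5
```

```bash
cat > eye.py <<'E'
from h import *
U,V=np.meshgrid(np.arange(640),np.arange(400))
to(.494,.092,.1975,74); s0=np.array([np.cos(np.radians(74)),np.sin(np.radians(74))]); n0=np.array([s0[1],-s0[0]])
c=np.array([.527,.206])
for n in ('wrist','top','side'):
    im,d,I=grab(n); W=world(I,d,U,V); q=W[...,:2]-c; a=q@s0; b=q@n0
    m=(d>0)&(abs(W[...,2]-.2)<.014)&(a>-.02)&(a<.075)&(abs(b)<.032)&(im.max(-1)<125)
    print(n,m.sum())
    if n=='wrist': cv2.imwrite('pics/w4.png',im[...,::-1])
    e=m&(a<.012)&(abs(b)<.013)
    if e.sum()>5:
        P=W[e]; k=np.polyfit(b[e],a[e],1); print(' endbar n',e.sum(),'a at mid',k[1].round(4),'slope',k[0].round(3),'z',np.median(P[:,2]).round(4),'a range',np.percentile(a[e],[5,50,95]).round(4))
    sd=m&(a>.015)&(a<.045)
    for sg in (-1,1):
        k=sd&(b*sg>.008)
        if k.sum()>5: print(' side',sg,k.sum(),'b',np.percentile(b[k],[5,50,95]).round(4),'fit',np.polyfit(a[k],b[k],1).round(4),'z',np.median(W[k][:,2]).round(4))
    # ray at z=.2 for the mask pixels
    e=np.argwhere(e)
    if len(e): 
        X=np.array([plane(I,u,v,.2)[:2] for v,u in e])-c; print(' ray mid a',np.median(X@s0).round(4),'b',np.median(X@n0).round(4))
E
python3 eye.py
```

```text
pos [0.4933 0.0918 0.1955] yaw 73.93 q [ 0.05  0.21  1.75 -0.    1.18  0.33] t 14.85 w 8.2 F [-0.4  0.6 -0.7]
UNITS [ 0.01  0.03 -0.08] turn -0.01
wrist 0
top 133
 endbar n 13 a at mid -0.0003 slope 0.173 z 0.2015 a range [-0.0022 -0.001   0.0038]
 side -1 22 b [-0.027  -0.0245 -0.022 ] fit [ 0.0305 -0.0255] z 0.2027
 side 1 21 b [0.0125 0.0148 0.0173] fit [-0.0007  0.0149] z 0.202
 ray mid a -0.0004 b 0.0021
side 68
 endbar n 15 a at mid 0.0017 slope 0.045 z 0.2022 a range [-0.0008  0.0015  0.0038]
 side -1 14 b [-0.026  -0.0239 -0.0211] fit [ 0.0402 -0.0249] z 0.2037
 ray mid a -0.0015 b -0.0014
```

View pics/w4.png

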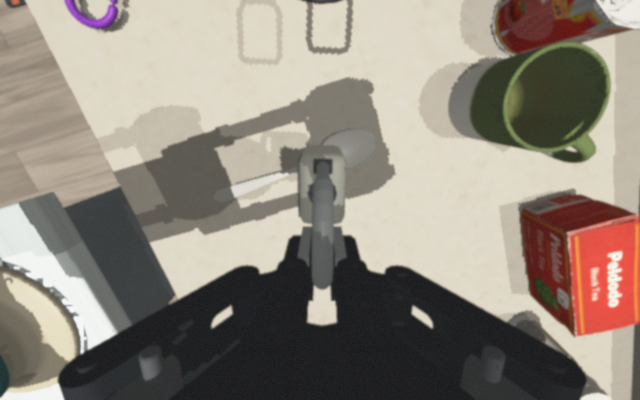

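The wrist view shows the eye at the top, with its end bar at v≈50 and sides at u≈309 and 350. I'll cast those pixels.

```bash
python3 - <<'E'
from h import *
im,d,I=grab('wrist')
s0=np.array([np.cos(np.radians(74)),np.sin(np.radians(74))]); n0=np.array([s0[1],-s0[0]]); c=np.array([.527,.206])
g=im.max(-1).astype(int)[:62,295:365]; bg=int(np.median(im.max(-1)[:62]))
m=(g<110)
print(bg,m.sum(),d[48:53,328:331].round(3).tolist())
p=get_state()['position']
for rng in ((30,62),(0,40)):
    v,u=np.nonzero(m); k=(v>=rng[0])&(v<rng[1]); v=v[k];u=u[k]+295
    X=np.array([plane(I,a,b,.2)[:2] for a,b in zip(u,v)])
    for nm,o in (('c',c),('tcp',p[:2])):
        q=X-o; A=q@s0; B=q@n0
        mid=abs(B-np.median(B))<.012
        if rng[0]: print(nm,'end a',np.percentile(A[mid&(A<A.min()+.012)],[2,50,98]).round(4), np.polyfit(B[mid&(A<A.min()+.012)],A[mid&(A<A.min()+.012)],1).round(4))
        else: print(nm,'sides b',np.percentile(B,[1,5,25,75,95,99]).round(4))
E
```

```text
221 100 [[0.28600001335144043, 0.28600001335144043, 0.28600001335144043], [0.28700000047683716, 0.28600001335144043, 0.28600001335144043], [0.28600001335144043, 0.28600001335144043, 0.28700000047683716], [0.28600001335144043, 0.2849999964237213, 0.28600001335144043], [0.28600001335144043, 0.28600001335144043, 0.28600001335144043]]Traceback (most recent call last):
  File "<stdin>", line 12, in <module>
ValueError: operands could not be broadcast together with shapes (0,) (2,)
```

Those rectangles turn out to be shadows, since depth puts them on the worktop. I'll rely on the top and side measurements instead, which agree on the bar middle at (0.5215, 0.2076) and a stand direction of 72.5°.

```bash
python3 -c "
from h import *
to(.5053,.1561,.2015,72.5)"
```

```text
pos [0.4933 0.0922 0.1953] yaw 73.97 q [ 0.05  0.21  1.75 -0.    1.18  0.33] t 15.05 w 8.1 F [-0.5 -0.5 -0.8]
UNITS [ 2.59 -0.24 -0.25] turn 0.24
```

Call:
{"name": "drive_tool", "arguments": {"rows": [[0.3,-0.05,-0.1,0.1],[0.8,-0.1,-0.25,0.24],[1.3,-0.24,-0.25,0.24],[1.8,-0.24,-0.25,0.24],[2.2,-0.24,-0.25,0.24],[2.5,-0.24,-0.25,0.24],[2.59,-0.24,-0.25,0.24],[2.59,-0.24,-0.25,0.24]]}}

```text
clock: 15.72
position: [0.5056, 0.1567, 0.2013]
ee_rot: [0.0, 0.806, 0.592, -0.0]
contact_force: [0.3, -0.0, -2.8]
width: 0.0081
gripper_force: 58.5
```

```bash
python3 - <<'E'
from h import *
to(.5215-.3007*.019,.2076-.9537*.019,.2015,72.5)
U,V=np.meshgrid(np.arange(640),np.arange(400)); p=get_state()['position']; R=rot().as_matrix(); e=R[:2,0]; f=R[:2,1]
out=[]
for n in ('top','side'):
    im,d,I=grab(n); W=world(I,d,U,V); q=W[...,:2]-p[:2]; a=q@e; b=q@f
    m=(d>0)&(abs(W[...,2]-.2)<.012)&(a>.035)&(a<.13)&(abs(b)<.035)&(im.max(-1)<125)
    end=m&(a<.065)&(abs(b)<.013); sd=m&(a>.07)&(a<.1)
    print(n,end.sum(),np.percentile(a[end],[5,50,95]).round(4) if end.sum() else '',np.median(W[end][:,2]).round(4) if end.sum() else '')
    for sg in (-1,1):
        k=sd&(b*sg>.008)
        if k.sum()>4: print(sg,k.sum(),np.median(b[k]).round(4),np.polyfit(a[k],b[k],1).round(3))
    u,v=[int(t) for t in proj(I,[*(p[:2]+e*.04),.2])]
    out.append(cv2.resize(im[v-30:v+30,u-40:u+40],(400,300),interpolation=cv2.INTER_CUBIC))
cv2.imwrite('pics/pre.png',np.hstack(out)[...,::-1])
E
```

```text
pos [0.5056 0.1567 0.2013] yaw 72.59 q [ 0.17  0.24  1.69 -0.    1.21  0.47] t 15.72 w 8.1 F [ 0.3 -0.  -2.8]
UNITS [ 1.37 -0.   -0.01] turn 0.02
top 0  
side 30 [0.0425 0.053  0.0567] 0.2022
-1 13 -0.0194 [ 0.05  -0.023]
```

View pics/pre.png

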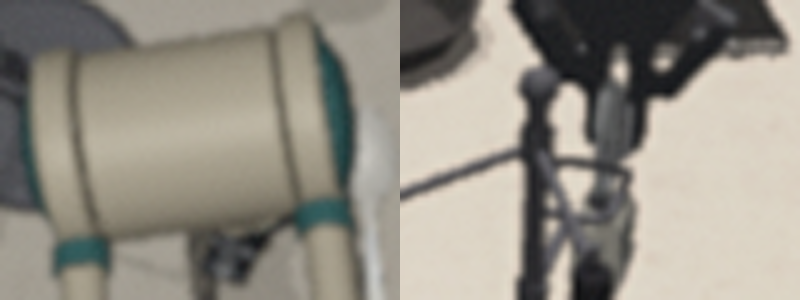

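The side crop shows the hook, centred on the eye, just in front of its end bar (about (600–630,165–180)). Bar at 53–54 mm ahead as computed. Now I'll press in.

Call:
{"name": "drive_tool", "arguments": {"rows": [[0.2,0,0,0],[0.4,0,0,0],[0.6,0,0,0],[0.8,0,0,0],[1.0,0,0,0],[1.2,0,0,0],[1.37,0,0,0],[1.37,0,0,0]]}}

```text
clock: 16.48
position: [0.5158, 0.1904, 0.2007]
ee_rot: [-0.001, 0.806, 0.592, 0.0]
contact_force: [-0.0, 1.6, -7.4]
width: 0.0075
gripper_force: 58.2
```

```bash
python3 - <<'E'
from h import *
to(.5215-.3007*.022,.2076-.9537*.022,.1775,72.5)
s=get_state(); R=rot().as_matrix(); print('Ftool',(R.T@s['contact_force']).round(2),'M',s['moment'].round(2))
U,V=np.meshgrid(np.arange(640),np.arange(400)); p=s['position']; e=R[:2,0]; f=R[:2,1]
im,d,I=grab('side'); W=world(I,d,U,V); q=W[...,:2]-p[:2]; a=q@e; b=q@f
m=(d>0)&(abs(W[...,2]-.2)<.012)&(a>0)&(a<.11)&(abs(b)<.035)&(im.max(-1)<125)
for sg in (-1,1):
    k=m&(b*sg>.010); 
    if k.sum(): print(sg,k.sum(),'a',np.percentile(a[k],[0,5,20,50,100]).round(4),'b',np.median(b[k]).round(4))
E
```

```text
pos [0.5158 0.1904 0.2007] yaw 72.54 q [0.23 0.27 1.64 0.   1.22 0.53] t 16.48 w 7.5 F [-0.   1.6 -7.4]
UNITS [-0.16  0.01  0.93] turn 0.01
Ftool [ 1.55 -0.51  7.44] M [-0.01 -0.05 -0.02]
-1 42 a [0.0044 0.0057 0.0078 0.0266 0.0758] b -0.0156
1 21 a [0.0039 0.0046 0.0068 0.0129 0.0749] b 0.0148
```

Call:
{"name": "drive_tool", "arguments": {"rows": [[0,0,0.15,0],[0,0,0.3,0],[0,0,0.45,0],[0,0,0.6,0],[0,0,0.75,0],[-0.05,0,0.85,0],[-0.12,0,0.88,0],[-0.12,0,0.88,0]]}}

```text
clock: 17.2
position: [0.5145, 0.1856, 0.1792]
ee_rot: [-0.0, 0.806, 0.591, -0.0]
contact_force: [-0.4, 0.8, -0.8]
width: 0.0083
gripper_force: 59.0
```

```bash
cat > chk.py <<'E'
from h import *
to(.5215-.3007*.022,.2076-.9537*.022,.1775,72.5)
s=get_state(); R=rot().as_matrix(); print('Ftool',(R.T@s['contact_force']).round(2),'M',s['moment'].round(2))
U,V=np.meshgrid(np.arange(640),np.arange(400))
M=np.array([.5215,.2076]); e=np.array([.3007,.9537]); f=np.array([.9537,-.3007])
for n in ('wrist','side','top'):
    im,d,I=grab(n); W=world(I,d,U,V); q=W[...,:2]-M; a=q@e; b=q@f; z=W[...,2]
    m=(d>0)&(z>.06)&(z<.225)&(a>-.05)&(a<.04)&(abs(b)<.03)&(im.min(-1)>62)
    print(n,m.sum())
    for lo in np.arange(.07,.225,.012):
        k=m&(z>=lo)&(z<lo+.012)
        if k.sum()>3: print(lo.round(3),k.sum(),'a',np.percentile(a[k],[3,50,97]).round(3),'b',np.percentile(b[k],[3,50,97]).round(3))
E
python3 chk.py
```

```text
pos [0.5145 0.1856 0.1792] yaw 72.52 q [ 0.22  0.29  1.68 -0.    1.17  0.52] t 17.2 w 8.3 F [-0.4  0.8 -0.8]
UNITS [0.04 0.   0.07] turn 0.0
Ftool [ 0.68 -0.65  0.8 ] M [-0.07 -0.01  0.02]
wrist 7943
0.082 33 a [0.021 0.023 0.023] b [-0.011  0.     0.012]
0.094 73 a [0.017 0.023 0.023] b [-0.015 -0.     0.012]
0.106 87 a [0.02  0.023 0.023] b [-0.013  0.     0.013]
0.118 331 a [-0.018  0.017  0.023] b [-0.016 -0.007  0.015]
0.13 1715 a [-0.02   0.004  0.022] b [-0.013 -0.002  0.014]
0.142 51 a [0.016 0.023 0.023] b [-0.005  0.     0.005]
0.154 161 a [-0.013  0.019  0.022] b [-0.01   0.001  0.01 ]
0.166 134 a [-0.013 -0.012  0.022] b [-0.01  0.    0.01]
0.178 173 a [-0.033 -0.012  0.022] b [-0.017  0.001  0.018]
0.19 1195 a [-0.028  0.011  0.037] b [-0.022  0.001  0.024]
0.202 3797 a [-0.016  0.011  0.038] b [-0.021  0.001  0.023]
0.214 193 a [-0.006 -0.     0.005] b [-0.002  0.     0.003]
side 244
0.094 14 a [-0.016  0.022  0.025] b [-0.015  0.011  0.014]
0.106 14 a [-0.014  0.023  0.026] b [-0.015  0.01   0.015]
0.118 20 a [-0.014  0.01   0.026] b [-0.015 -0.002  0.016]
0.13 25 a [-0.019 -0.003  0.023] b [-0.012  0.009  0.015]
0.142 11 a [-0.018 -0.013  0.016] b [-0.002  0.001  0.006]
0.154 10 a [-0.017 -0.016  0.022] b [-0.008  0.004  0.014]
0.166 27 a [-0.02  -0.015  0.023] b [-0.016  0.     0.017]
0.178 24 a [-0.018 -0.012  0.023] b [-0.011  0.     0.018]
0.19 26 a [-0.021  0.009  0.026] b [-0.021  0.     0.02 ]
0.202 50 a [-0.031  0.002  0.022] b [-0.027  0.001  0.025]
0.214 20 a [-0.033 -0.026  0.006] b [-0.028 -0.007  0.017]
top 0
```

The gate column stands vertical (a ≈ 22 mm) behind the bar, so it is shut. I'll lower the last 3 mm onto the bar, confirm the load, and check by tugging back before letting go.

Call:
{"name": "drive_tool", "arguments": {"rows": [[0,0,0.04,0],[0,0,0.08,0],[0,0,0.12,0],[0,0,0.12,0],[0,0,0.12,0],[0,0,0.12,0],[0,0,0.12,0],[0,0,0.12,0]]}}

```text
clock: 18.02
position: [0.5148, 0.186, 0.1765]
ee_rot: [0.0, 0.806, 0.592, -0.0]
contact_force: [-0.6, 0.3, -1.1]
width: 0.0081
gripper_force: 59.0
```

```bash
python3 chk.py | head -3
```

```text
pos [0.5148 0.186  0.1765] yaw 72.53 q [ 0.22  0.29  1.69 -0.    1.17  0.52] t 18.02 w 8.1 F [-0.6  0.3 -1.1]
UNITS [ 0.03 -0.   -0.04] turn 0.01
Ftool [ 0.1  -0.69  1.09] M [-0.03 -0.01 -0.  ]
```

Call:
{"name": "drive_tool", "arguments": {"rows": [[0,0,0.02,0],[0,0,0.04,0],[0,0,0.06,0],[0,0,0.08,0],[0,0,0.08,0],[0,0,0.08,0],[0,0,0.08,0],[0,0,0.08,0]]}}

```text
clock: 18.83
position: [0.515, 0.1861, 0.1757]
ee_rot: [0.0, 0.806, 0.592, 0.001]
contact_force: [-2.4, -0.0, 7.1]
width: 0.0079
gripper_force: 60.3
```

Call:
{"name": "drive_tool", "arguments": {"rows": [[0,0,-0.03,0],[0,0,-0.03,0],[0,0,-0.03,0],[0,0,-0.03,0],[0,0,-0.03,0],[0,0,-0.03,0],[0,0,-0.03,0],[0,0,-0.03,0]], "grip": 8.6, "newtons": 20}}

```text
clock: 19.5
position: [0.515, 0.1861, 0.1757]
ee_rot: [0.0, 0.806, 0.592, 0.0]
contact_force: [-1.2, 0.2, 6.0]
width: 0.0086
gripper_force: 20.1
```

Call:
{"name": "drive_tool", "arguments": {"rows": [[0,0,0,0],[0,0,0,0],[0,0,0,0],[0,0,0,0],[0,0,0,0],[0,0,0,0],[0,0,0,0],[0,0,0,0]], "grip": 60}}

```text
clock: 20.17
position: [0.5148, 0.186, 0.1752]
ee_rot: [0.0, 0.806, 0.592, -0.0]
contact_force: [0.2, -0.1, -0.3]
width: 0.0601
gripper_force: 0.0
```

Call:
{"name": "drive_tool", "arguments": {"rows": [[-0.2,0,0,0],[-0.6,0,0,0],[-1.1,0,0,0],[-1.7,0,0,0],[-2.3,0,0,0],[-2.9,0,0,0],[-3.3,0,0,0],[-3.5,0,0,0]]}}

```text
clock: 20.83
position: [0.4876, 0.1007, 0.1754]
ee_rot: [0.0, 0.807, 0.591, -0.0]
contact_force: [-0.5, -0.2, -0.9]
width: 0.0602
gripper_force: 0.0
```

Call:
{"name": "drive_tool", "arguments": {"rows": [[-0.5,0,-0.5,0],[-1,0,-1,0],[-1.5,0,-1.5,0],[-2,0,-2,0],[-2.3,0,-2.5,0],[-2.5,0,-3,0],[-2.5,0,-3,0],[-2.5,0,-3,0]]}}

```text
clock: 21.5
position: [0.47, 0.0427, 0.2507]
ee_rot: [0.0, 0.807, 0.591, 0.001]
contact_force: [0.5, 0.2, 0.7]
width: 0.0601
gripper_force: 0.0
```

```bash
python3 chk.py; python3 - <<'E'
from h import *
import pickle
D=pickle.load(open('d0.pkl','rb'))
for n in ('top','side'):
    im,d,I=grab(n); df=(np.abs(im.astype(int)-D[n][0]).max(-1)>45).astype(np.uint8)
    k,l,st,c=cv2.connectedComponentsWithStats(cv2.morphologyEx(df,cv2.MORPH_OPEN,np.ones((3,3))))
    print(n,[s.tolist() for s in st[1:] if s[4]>25])
E
```

```text
pos [0.47   0.0427 0.2507] yaw 72.49 q [-0.06  0.12  1.72  0.    1.3   0.25] t 21.5 w 60.1 F [0.5 0.2 0.7]
UNITS [ 6.03 -0.03  2.93] turn -0.0
Ftool [ 0.31  0.47 -0.69] M [-0.01 -0.08  0.09]
wrist 934
0.082 98 a [-0.028 -0.027 -0.023] b [-0.014 -0.001  0.013]
0.094 161 a [-0.027 -0.027 -0.021] b [-0.016 -0.001  0.014]
0.106 174 a [-0.027 -0.026 -0.022] b [-0.014 -0.001  0.014]
0.118 353 a [-0.027 -0.025 -0.021] b [-0.014 -0.001  0.014]
0.13 134 a [-0.025 -0.023 -0.021] b [-0.01   0.003  0.012]
0.142 14 a [-0.028 -0.028 -0.027] b [-0.002  0.     0.003]
side 205
0.082 5 a [0.018 0.021 0.023] b [0.011 0.011 0.015]
0.094 14 a [-0.017  0.007  0.021] b [-0.016 -0.001  0.015]
0.106 16 a [-0.016  0.02   0.024] b [-0.015  0.01   0.015]
0.118 21 a [-0.016  0.017  0.023] b [-0.015  0.009  0.016]
0.13 20 a [-0.021 -0.012  0.019] b [-0.012 -0.001  0.014]
0.142 15 a [-0.023 -0.016  0.023] b [-0.002  0.002  0.006]
0.154 4 a [-0.019 -0.018 -0.014] b [-0.002  0.001  0.003]
0.166 16 a [-0.02  -0.017  0.024] b [-0.002  0.     0.003]
0.178 11 a [-0.017 -0.015  0.025] b [-0.002  0.001  0.003]
0.19 27 a [
[... 1236 characters left out ...]
 378, 5, 10, 30], [523, 379, 8, 8, 59], [302, 380, 27, 20, 451], [353, 383, 5, 17, 62], [525, 392, 6, 8, 42], [479, 394, 9, 6, 36]]
side [[428, 0, 67, 21, 839], [514, 0, 6, 14, 45], [564, 0, 14, 3, 36], [537, 4, 45, 10, 286], [405, 25, 13, 5, 55], [392, 26, 33, 22, 317], [356, 34, 17, 9, 79], [354, 40, 30, 32, 743], [386, 48, 5, 8, 34], [399, 79, 17, 5, 77], [393, 85, 24, 39, 579], [354, 91, 8, 10, 70], [351, 117, 24, 8, 145], [338, 126, 46, 46, 1108], [440, 184, 51, 21, 748], [519, 185, 8, 13, 77], [424, 191, 50, 53, 1263], [494, 192, 15, 19, 171], [339, 214, 9, 11, 54], [387, 214, 26, 20, 320], [517, 214, 13, 4, 43], [456, 220, 93, 43, 2128], [348, 237, 75, 22, 987], [335, 241, 6, 14, 79]]
```

The timer hangs upright on the bar with the gate closed, and nothing else has moved. I'll let it settle briefly, check it is still, and hand in.

Call:
{"name": "drive_tool", "arguments": {"rows": [[-1,0,0,0],[-2,0,0,0],[-2,0,0,0],[-2,0,0,0],[-2,0,0,0],[-2,0,0,0],[-2,0,0,0],[-2,0,0,0]]}}

```text
clock: 22.42
position: [0.4549, -0.0042, 0.2502]
ee_rot: [-0.0, 0.806, 0.592, 0.0]
contact_force: [0.3, 0.1, 0.6]
width: 0.0597
gripper_force: 0.0
```

Call:
{"name": "drive_tool", "arguments": {"rows": [[0,0,0,0],[0,0,0,0],[0,0,0,0],[0,0,0,0],[0,0,0,0],[0,0,0,0],[0,0,0,0],[0,0,0,0]]}}

```text
clock: 23.08
position: [0.4548, -0.0048, 0.2503]
ee_rot: [0.0, 0.806, 0.592, 0.0]
contact_force: [0.9, -0.4, -1.7]
width: 0.0602
gripper_force: 0.0
```

Call:
{"name": "drive_tool", "arguments": {"rows": [[0,0,0,0],[0,0,0,0],[0,0,0,0],[0,0,0,0],[0,0,0,0],[0,0,0,0],[0,0,0,0],[0,0,0,0]]}}

```text
clock: 23.75
position: [0.4547, -0.0048, 0.2503]
ee_rot: [0.0, 0.806, 0.592, -0.0]
contact_force: [-0.3, -0.6, -0.5]
width: 0.06
gripper_force: 0.0
```

```bash
python3 - <<'E'
from h import *
A=[]
for i in range(4):
    im,d,I=grab('side'); u,v=[int(t) for t in proj(I,[.52,.205,.13])]; A.append(im[v-30:v+30,u-30:u+30].astype(int))
print([int((np.abs(a-A[0]).max(-1)>30).sum()) for a in A])
E
python3 chk.py | sed -n '4,40p'; python3 -c "
from rig import order
print(order.sign_off())"
```

```text
[0, 0, 0, 0]
wrist 0
side 203
0.082 6 a [0.019 0.021 0.023] b [0.011 0.013 0.015]
0.094 14 a [-0.018  0.007  0.021] b [-0.015 -0.002  0.015]
0.106 13 a [-0.011  0.02   0.023] b [-0.015  0.011  0.015]
0.118 23 a [-0.018  0.002  0.024] b [-0.015  0.009  0.016]
0.13 19 a [-0.023 -0.013  0.019] b [-0.012 -0.002  0.015]
0.142 14 a [-0.02  -0.014  0.023] b [-0.003  0.001  0.006]
0.154 4 a [-0.017 -0.016 -0.015] b [-0.003  0.001  0.002]
0.166 15 a [-0.019 -0.016  0.023] b [-0.002  0.     0.003]
0.178 12 a [-0.019 -0.016  0.024] b [-0.002  0.001  0.004]
0.19 22 a [-0.006  0.021  0.025] b [-0.018 -0.     0.016]
0.202 61 a [-0.007  0.009  0.036] b [-0.021 -0.001  0.02 ]
top 257
0.082 4 a [-0.028 -0.027 -0.027] b [-0.011  0.     0.01 ]
0.094 8 a [-0.028 -0.026  0.006] b [-0.017 -0.011  0.006]
0.106 4 a [-0.027 -0.027 -0.027] b [-0.006  0.     0.006]
0.118 55 a [-0.027 -0.008  0.019] b [-0.016 -0.007  0.013]
0.13 44 a [-0.025 -0.011  0.017] b [-0.012 -0.005  0.011]
0.142 5 a [-0.008  0.01   0.021] b [-0.005 -0.004 -0.004]
0.178 6 a [-0.027 -0.026 -0.022] b [-0.005 -0.001  0.003]
0.19 56 a [-0.023  0.011  0.038] b [-0.022  0.001  0.022]
0.202 71 a [-0.02   0.004  0.036] b [-0.021 -0.     0.021]
the job is handed in; nothing more can be done
None
```

I stood the timer upright and let go, regripped it by the spine and snapped it onto the eye's end bar; it was hanging upright and still with the gate measured shut, and no bystander appeared moved, when I handed in at about 24 s.

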